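# Free the seized jar vise and grip the jar

## Task

The jar vise's knob has seized in its open position. Break it loose with a short firm clockwise twist, then keep winding it, which runs the jaw in, until the jaw has pushed the jar against the back stop and holds it snugly (some 10 to 18 N; the jar cracks above 25 N), then let go of the knob. Work by the knob only: do not touch the jar with the robot, and leave the things standing round the vise where they are.

Things in the scene. Friction and masses are not known exactly. Their poses are not given: they have to be found in the camera images.
- knob (a joint): knob angle, rad: 0 at the start (open, at its end stop), grows turning clockwise seen from above, up to 3.8. Seized: the first 0.15 rad need 0.8 to 1 N m, fading until 0.35 rad; then it runs free against a steady drag of 0.27 N m. Pinching the jar adds 0.12 N m per 10 N of squeeze; merely pushing it along adds 0.02 to 0.08. The drag holds the knob where it is left.
- knob_grip (a point): grip point on the knob's upright axis, 80 mm above the worktop; turns with it. The knob is a black block 46 mm long (point y), with flat sides 22 mm apart (facing point x), from 57 to 87 mm above the worktop, on a round skirt 52 mm across, over a square aluminium housing 74 mm wide and 48 mm high. A thin light line marks one end. Grip it firmly.
- deck_centre (a point): point on the top of the vise's fixed wooden deck, 12 mm above the worktop. The deck is 100 mm wide (point x, +-50 mm) and runs along point y from -155 mm (knob end) to +90 mm (back stop end). The knob's axis is at y = -115 mm. The sliding jaw next to it carries a black rubber pad 62 mm wide, whose face is at y = -48 mm at the start. The tops of jaw and stop are about 62 mm above the worktop.
- jar: the jar to be held: plastic, round, 68 mm across, 90 mm high, with a ribbed screw cap; loose, upright on the deck between jaw and back stop. Origin: centre of its underside.
- vise: the vise's fixed frame; origin on the worktop under deck_centre, same axes. The jaw moves 12 mm per rad; after 14 to 36 mm (to be felt) the jar is pinched, then each 0.1 rad adds about 7 N (sprung pad). The knob's drag acts against the motion and at rest may push either way, so compare torque readings taken in the same way, step by step: the rise over the free-running reading is the squeeze.
- stop: back stop at the other end of the deck from the knob: aluminium block 90 mm wide whose two rubber faces form a shallow V that centres the jar; bolted down at a different distance each time. Origin: on the deck, near the bottom of the V.
- glass_a: bystander: shot glass, 48 mm across, 60 mm high, beyond the knob end of the vise. Origin: centre of underside.
- shaker: bystander: cocoa shaker, 44 mm across, 109 mm high, close to the back stop end of the deck. Origin: centre of underside.
- tamper: bystander: coffee tamper, 58 mm across, 95 mm high, to the left of the vise. Origin: centre of underside.
- mug: bystander: white mug, 100 mm high, to the left. Origin: centre of underside.
There are look-alikes about, which are no part of the job. What is shaped like the jar but green is not meant.

How it is judged:
On the way, in this order (a step that is already met when the one before it is completed fails the run):
1. the knob has broken loose and runs (turned past 0.4 rad) (value of joint knob above 0.4 rad), for 0.1 s.
2. the jaw has pushed the jar against the back stop and squeezes it (contact force between stop and jar above 5 N), for 0.2 s.
At the end, for the whole second after the job is handed in: The jar stands upright (within 0.1 rad) on the deck, at rest, pressed by the jaw against the back stop with more than 5 N (contact force between stop and jar above 5 N and angle between jar's own z axis and vertical below 0.1 rad and z of jar in the frame of vise below 0.018 m and linear speed of jar below 0.01 m/s); the robot touches nothing.
It fails at once if the jar is pressed against the back stop with more than 25 N (it cracks) (contact force between stop and jar above 25 N).
It fails at once if the robot touches the jar (contact force between the arm and jar above 1 N).
It fails at once if the fingers touch the jar (contact force between the fingers and jar above 1 N).
It fails at once if a bystander is moved more than 30 mm (distance of any of glass_a, shaker, tamper, mug from where it was at the start of the episode above 0.03 m).
It also fails if it takes over 69 s, if anything falls off the work surface, if the arm or the gripper's body presses on something with over 40 N, if the wrist force passes 120 N, or if a joint passes its speed limit or range.

## Robot

A 6-joint arm with a two-finger parallel gripper is mounted at the origin on a cart in front of the work surface, level with it; the furniture and walls round the work are solid. World frame = base frame: x ahead of the robot, y to its left, z up, the work surface at z = 0. Lengths are in m, angles in rad, forces in N, time in s.
With the tool pointing down it reaches from about 0.375 to 0.825 m from the base axis. Payload 5.5 kg.
Tool frame: the origin (TCP) lies between the finger pads; the fingertips stand ahead of it and the grasp point (between the pads) lies 2 mm behind it (manip.tcp_to_tips is the z of the fingertips in the tool frame, in m); z points along the fingers, y is the line along which they close (so a half turn about z gives the same grasp; the last joint's range is limited). The gripper opens to 85 mm and grips with 20 to 120 N. Pads are 22 mm wide; open, the fingers measure 114 mm over their backs; the gripper's body (76 mm by 85 mm) begins 54 mm behind the grasp point. The pads swing forward as they close: fully open they stand 13 mm farther back than shut.
Start: joints at [1.324, 0.314, -0.047, 1.21, 0, 1.571], TCP at [0.147, 0.582, 0.248] pointing down, gripper open.
Joint ranges: [-2.67, 2.67], [-0.69, 1.73], [-1.03, 1.25], [-2.08, 2.16], [-1.42, 1.45], [-3.14, 3.14]. Speed limits (rad/s): [2.39, 2.39, 3.01, 3.14, 3.14, 3.14].

## Interface

Orientations are given as a rotation vector (axis times angle).
In Python, from bench import manip, cams, workorder gives the robot as it stands. The module is installed in compiled form; this text tells all that it offers.
- The arm moves only by the tool arm_command, never from a script. Its argument "series" is a list of rows, each a list of 3 entries, a list of its own where there are three numbers: the turn, a rotation vector about the tool's x, y, z in fractions of the full range, 1 being 4 rad, then the shift along the tool's x, y, z in normalised numbers (1 is 50 cm), then the opening, from -1 (shut) to 1 (fully open). In form: [[[ax, ay, az], [dx, dy, dz], gripper], ...]. A call has 1 to 8 rows; each row is the pose to reach, as a shift and turn from the pose commanded when the call began, along the tool's axes at that moment; what a row does not reach only later rows make up. A row lasts 1/8 s, in which the tool goes at most 62.5 mm and 10.7 degrees, less where a joint would pass 70% of its speed; a pose out of reach is approached as far as the arm can. A shift or turn number past 1, either way, is cut back to 1. A call with a gripper value outside its range is refused whole. The fingers move at their own pace and stop on an object; the grip force is fixed at half the most. Time passes only in rows, so rows that repeat a pose let the fingers close. It gives the time, the measured TCP pose, the force, the opening and the grip force at its end, in the units of the state.
- manip.state(): the state, without advancing time (a new reading comes with each control period).
- cams.capture(name): name is "scene" or "top" or "wrist"; returns a dict with "frame" (384x512x3 uint8, blue, green, red), "vertical_fov" (degrees; the focal length in pixels is half the picture's height over the tangent of half this angle, whatever the lens; pixels are square), "cx", "cy" (the principal point, pixels), "camera_from_world" (4x4, takes a point from world to camera coordinates). Camera axes: x right, y up, looking along -z (the intrinsics and any distortion apply to the point x, -y, -z); pixel columns grow to the right and rows downward; lengths in m; the calibration is good to about 2 mm. A picture is of the moment at which its call begins. There is no depth.
- workorder.finish_job(): hands the job in; it is judged then, once.
The state is a dict: "time_s": time; "joint_positions": joint angles; "joint_vel": joint speeds; "effort": joint torques, N m; "tcp_pos": TCP position; "tool_rot": TCP orientation; "contact_force": force on the tool from outside, world axes, zero at the start; "wrist_torque": the same for the moment, N m; "opening": opening from 0.0 (shut) to 1.0 (fully open); "gripper_force": force on a finger pad.
Only numpy, scipy, OpenCV 4.12 (cv2) and the standard library are available. Lean on these libraries where they do the work, as an engineer would, in place of code of your own. Each camera call takes 0.05 s, during which the arm holds its last target. There are 200 camera calls.

## Working session

There is one attempt and no reset: what is moved stays moved. The work goes in short steps, Python scripts to look and compute and a tool call to move; the robot and the scene stay as the last step left them, time stands still between calls to the robot, and variables do not carry over. Pictures are saved under pics/ and viewed, at most 10 in all, crops included, and the job is handed in when it is done.

Besides the shell and the picture viewer there is one more tool, called after "Call:" by a JSON object that holds its "api" and its "payload", one argument or row to a line. arm_command: Moves the arm, as the interface text tells. Its arguments: {"type":"object","properties":{"series":{"type":"array","items":{"type":"array"}}},"required":["series"]}

```bash
mkdir -p pics; cat > h.py <<'E'
import numpy as np, cv2
from bench import manip, cams, workorder
from scipy.spatial.transform import Rotation as R
def cap(n,f=None):
    c=cams.capture(n)
    if f: cv2.imwrite('pics/'+f,c['frame'])
    return c
def ray(c,u,v):
    f=c['frame'].shape[0]/2/np.tan(np.radians(c['vertical_fov'])/2)
    M=np.array(c['camera_from_world']); d=np.array([(u-c['cx'])/f,-(v-c['cy'])/f,-1])
    return -M[:3,:3].T@M[:3,3], M[:3,:3].T@d
def onz(c,u,v,z):
    o,d=ray(c,u,v); return o+d*(z-o[2])/d[2]
def proj(c,p):
    f=c['frame'].shape[0]/2/np.tan(np.radians(c['vertical_fov'])/2)
    M=np.array(c['camera_from_world']); q=M[:3,:3]@p+M[:3,3]
    return c['cx']+f*q[0]/-q[2], c['cy']-f*q[1]/-q[2]
E
python3 - <<'E'
from h import *
import pickle
a=cap('top','top.png');b=cap('scene','scene.png')
pickle.dump((a,b),open('c.pkl','wb'))
for c in (a,b): print({k:v for k,v in c.items() if k!='frame'})
print(manip.state(), manip.tcp_to_tips)
E
```

```text
{'vertical_fov': 54.97206967001367, 'cx': 249.1000950414575, 'cy': 196.03691573938312, 'camera_from_world': array([[ 0.01878625, -0.9994297 ,  0.02805993, -0.01518286],
       [ 0.98918446,  0.02266231,  0.14491557, -0.5453437 ],
       [-0.14546882,  0.02503402,  0.98904607, -0.97158437],
       [ 0.        ,  0.        ,  0.        ,  1.        ]])}
{'vertical_fov': 57.231162080193116, 'cx': 254.90611380584073, 'cy': 190.7174663711186, 'camera_from_world': array([[ 0.86834527, -0.49575207, -0.01436562, -0.45496081],
       [ 0.23274003,  0.38174092,  0.89448642, -0.21747333],
       [-0.43795955, -0.78006651,  0.44686428, -0.64787874],
       [ 0.        ,  0.        ,  0.        ,  1.        ]])}
{'time_s': 0.1, 'joint_positions': array([ 1.32401542e+00,  3.14177200e-01, -4.79273396e-02,  1.21019559e+00,
        7.76693061e-06,  1.57077523e+00]), 'joint_vel': array([-0.00153298, -0.00190951,  0.00193575,  0.00054197, -0.00019971,
        0.00044894]), 'effort': array([ 1.74713077e-04, -5.40767670e+01,  3.40540981e+01,  1.11290911e-02,
       -5.24420955e-05,  8.02848508e-07]), 'tcp_pos': array([0.14645398, 0.58137093, 0.24753032]), 'tool_rot': array([-3.86602928e-01, -3.11751915e+00,  2.34255879e-03]), 'contact_force': array([ 0.22371984, -0.78844205, -0.32041391]), 'wrist_torque': array([-0.00781078, -0.03081663, -0.03542358]), 'gripper_force': 0.0, 'opening': 0.9990241801445565} 0.017
```

View pics/top.png

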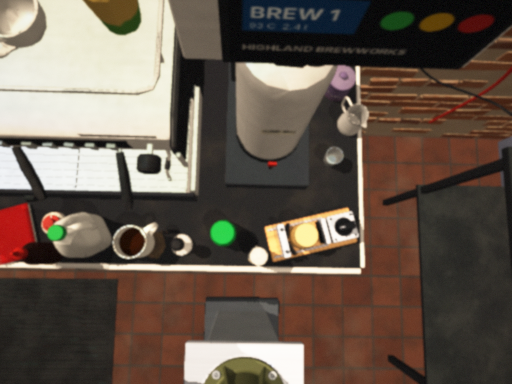

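View pics/scene.png

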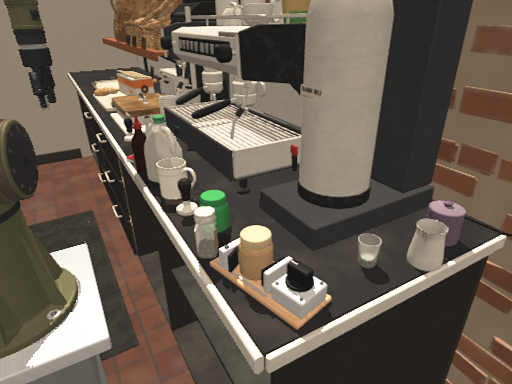

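The top view shows the vise at (270,240)–(358,222), with the black knob at about (345,226) and the orange jar with a tan cap at (305,235). The green look-alike is at (222,233), the white shaker at (259,257) and the glass at (334,155). The orange jar is the one standing on the vise deck, so I'll confirm it in an enlarged crop.

```bash
python3 - <<'E'
from h import *
import pickle
a,b=pickle.load(open('c.pkl','rb'))
A=cv2.resize(a['frame'][195:275,250:370],None,fx=5,fy=5,interpolation=cv2.INTER_CUBIC)
B=cv2.resize(b['frame'][220:330,205:335],None,fx=5,fy=3.636*1.0,interpolation=cv2.INTER_CUBIC)[:400]
B=cv2.resize(b['frame'][250:320,255:335],(200*2//1,350),interpolation=cv2.INTER_CUBIC)
A=cv2.resize(A,(480,320)); B=cv2.resize(B,(320,280)); B=cv2.copyMakeBorder(B,0,40,0,0,0)
cv2.imwrite('pics/crop.png',np.hstack([A,B]))
E
```

```text
(no output)
```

View pics/crop.png

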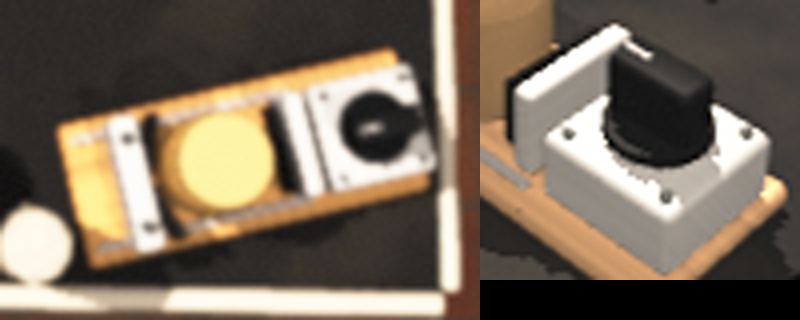

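The crop confirms it. The left half shows the orange jar with a tan cap on the wooden deck between the jaw and the V stop. The knob is at crop (380,128), image (345,227), and its marked end points towards the jaw. Next I'll measure the deck.

```bash
python3 - <<'E'
from h import *
import pickle
a,b=pickle.load(open('c.pkl','rb'))
px=[(264.5,226.75),(348.75,207.5),(357.5,241.25),(273,262)]
P=np.array([onz(a,*p,0.012) for p in px]); print(P.round(4))
print([np.linalg.norm(P[i]-P[(i+1)%4]).round(4) for i in range(4)])
# axis: from stop end to knob end
far=(P[0]+P[3])/2; near=(P[1]+P[2])/2
ya=(far-near)/np.linalg.norm(far-near)
c=(P.mean(0)); dc=c+ya*(0.0325)
knob=dc-ya*0.115
print('yaxis deg',np.degrees(np.arctan2(ya[1],ya[0])),'deckc',dc,'knob',knob)
for c_,n in((a,'top'),(b,'scene')): print(n,proj(c_,np.array([knob[0],knob[1],0.087])))
# wood in scene: corners
print(onz(a,345,226,0.087), onz(b,297,272,0.087))
for nm,(u,v,z) in dict(glass=(334,155,.06),shaker=(259,257,.109),jar=(305,235,.102)).items(): print(nm,onz(a,u,v,z))
print(R.from_rotvec(manip.state()['tool_rot']).as_matrix().round(3))
E
```

```text
[[ 0.4641 -0.0491  0.012 ]
 [ 0.5234 -0.2868  0.012 ]
 [ 0.4291 -0.3095  0.012 ]
 [ 0.3678 -0.0737  0.012 ]]
[np.float64(0.245), np.float64(0.097), np.float64(0.2436), np.float64(0.0994)]
yaxis deg 104.27641070938306 deckc [ 0.43809048 -0.14827073  0.012     ] knob [ 0.46644949 -0.25971923  0.012     ]
top (np.float64(347.3671539019043), np.float64(225.72449671034798))
scene (np.float64(299.6163988661695), np.float64(265.7698354523115))
[ 0.46560549 -0.25350223  0.087     ] [ 0.45283561 -0.27086961  0.087     ]
glass [ 0.66192169 -0.23456237  0.06      ]
shaker [ 0.38235684 -0.02964145  0.109     ]
jar [ 0.4395675  -0.14627214  0.102     ]
[[-0.97   0.244 -0.   ]
 [ 0.244  0.97  -0.001]
 [ 0.    -0.002 -1.   ]]
```

```bash
cat >> h.py <<'E'
def M(th):
    y=np.array([np.cos(th),np.sin(th),0]);z=np.array([0,0,-1.]);return np.column_stack([np.cross(y,z),y,z])
def rows(wps,p0=None,th0=None):
    s=manip.state(); p=s['tcp_pos'] if p0 is None else np.array(p0); R0=R.from_rotvec(s['tool_rot']).as_matrix() if th0 is None else M(np.radians(th0))
    for w,th in wps:
        d=R0.T@(np.array(w)-p); r=R.from_matrix(R0.T@M(np.radians(th))).as_rotvec(degrees=True)
        print(r.round(1),(d*100).round(2))
E
python3 - <<'E'
from h import *
rows([([.29,.29,.30],106),([.40,.05,.30],150)])
rows([([.466,-.26,.25],194)],[.40,.05,.30],150)
E
```

```text
[ -0.1  -0.  -30.1] [-21.04 -24.76  -5.21]
[ -0.1  -0.1 -74.1] [-37.57 -45.34  -5.18]
[  0.   0. -44.] [ 23.55 -21.22   5.  ]
```

Careful with the scale: shifts go in shares of 50 cm and turns go in shares of 4 rad. That gives: -37 cm / 50 = -0.74, -33 cm / 50 = -0.66, -58 degrees / 229.1831 = -0.2531.

Call:
{"api": "arm_command", "payload": {
  "series": [
    [[0, 0, -0.0436], [-0.08, -0.08, -0.1], 1],
    [[0, 0, -0.0654], [-0.18, -0.18, -0.104], 1],
    [[0, 0, -0.0873], [-0.26, -0.28, -0.104], 1],
    [[0, 0, -0.1091], [-0.34, -0.38, -0.104], 1],
    [[0, 0, -0.1309], [-0.42, -0.496, -0.104], 1],
    [[0, 0, -0.1745], [-0.5, -0.58, -0.104], 1],
    [[0, 0, -0.2182], [-0.56, -0.66, -0.104], 1],
    [[0, 0, -0.2531], [-0.6, -0.74, -0.104], 1]
  ]
}}

```text
time_s: 1.1
tcp_pos: [0.3406, 0.1739, 0.3002]
tool_rot: [-1.126, 2.933, -0.0]
contact_force: [0.2, -0.1, 0.2]
opening: 1.002
gripper_force: 0.0
```

```bash
python3 - <<'E'
from h import *
s=manip.state();print(s['tcp_pos'],s['joint_positions'],s['time_s'])
rows([([.40,.05,.30],150),([.466,-.26,.25],194)])
E
```

```text
[0.34060828 0.17394479 0.3001958 ] [ 4.72263940e-01 -1.18212915e-01 -4.10627600e-01  1.27825298e+00
 -1.24267923e-04 -2.60661058e-01] 1.1
[ -0.   0. -18.] [  3.88 -13.19   0.02]
[ -0.   0. -62.] [ 19.71 -40.64   5.02]
```

To row units: -40.6 cm / 50 = -0.812, -35 cm / 50 = -0.7, -62 degrees / 229.1831 = -0.2705.

Call:
{"api": "arm_command", "payload": {
  "series": [
    [[0, 0, -0.0349], [0.03, -0.1, 0], 1],
    [[0, 0, -0.0698], [0.06, -0.2, 0], 1],
    [[0, 0, -0.1047], [0.11, -0.3, 0], 1],
    [[0, 0, -0.1396], [0.16, -0.41, 0], 1],
    [[0, 0, -0.1745], [0.21, -0.51, 0.02], 1],
    [[0, 0, -0.2094], [0.26, -0.6, 0.04], 1],
    [[0, 0, -0.24], [0.32, -0.7, 0.07], 1],
    [[0, 0, -0.2705], [0.394, -0.812, 0.1], 1]
  ]
}}

```text
time_s: 2.1
tcp_pos: [0.4624, -0.2543, 0.251]
tool_rot: [-2.475, 1.935, 0.0]
contact_force: [1.0, 1.3, 0.4]
opening: 0.999
gripper_force: 0.0
```

Call:
{"api": "arm_command", "payload": {
  "series": [
    [[0, 0, 0], [0, 0, 0], 1],
    [[0, 0, 0], [0, 0, 0], 1]
  ]
}}

```text
time_s: 2.35
tcp_pos: [0.4619, -0.2524, 0.2512]
tool_rot: [-2.469, 1.942, 0.003]
contact_force: [-0.1, 0.3, 0.1]
opening: 1.002
gripper_force: 0.0
```

```bash
python3 - <<'E'
from h import *
import pickle
s=manip.state();print(s['tcp_pos'],s['joint_positions'],s['wrist_torque'])
c=cap('wrist','w1.png'); pickle.dump(c,open('w.pkl','wb'))
print(proj(c,np.array([.466,-.26,.087])))
E
```

```text
[ 0.46185407 -0.25235941  0.25116681] [-5.00303553e-01  1.75270246e-01 -2.18599084e-01  1.17861839e+00
  3.76494951e-04 -2.30909766e+00] [-0.02903298  0.08795448  0.00806091]
(np.float64(255.90646192444316), np.float64(171.40048533778352))
```

View pics/w1.png

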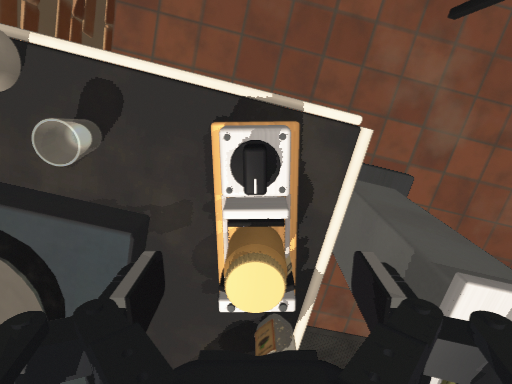

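The wrist view shows the knob at about (255,167), with its white mark at (255,185) towards the jaw. The long axis is close to the deck axis. I'll measure it exactly.

```bash
python3 - <<'E'
from h import *
import pickle
c=pickle.load(open('w.pkl','rb'));f=c['frame']
cv2.imwrite('pics/w2.png',cv2.resize(cv2.convertScaleAbs(f[118:206,205:305],alpha=1.8,beta=20),None,fx=6,fy=6,interpolation=cv2.INTER_CUBIC))
g=cv2.cvtColor(f,cv2.COLOR_BGR2GRAY)
m=((f[...,2].astype(int)-f[...,0]>50)&(g>90)).astype(np.uint8); m[:,:205]=0;m[:,305:]=0;m[:118]=0;m[235:]=0
ys,xs=np.nonzero(m); 
# left and right deck edges
L=[];Rr=[]
for v in range(132,225):
    x=np.nonzero(m[v])[0]
    if len(x)>3: L.append((x[0]-.5,v));Rr.append((x[-1]+.5,v))
for E in (L,Rr):
    P=np.array([onz(c,*q,.012)[:2] for q in E]); vx,vy,x0,y0=cv2.fitLine(P.astype(np.float32),cv2.DIST_HUBER,0,.01,.01).ravel()
    print(np.degrees(np.arctan2(vy,vx))%180,x0,y0)
tp=[v for v in range(115,132) if m[v,225:285].sum()>30]; print(tp[:1])
print(onz(c,255.5,tp[0]-.5,.012))
E
```

```text
104.29101 0.5100905 -0.22692345
104.1454 0.41318622 -0.2457856
[122]
[ 0.47599145 -0.29781379  0.012     ]
```

View pics/w2.png

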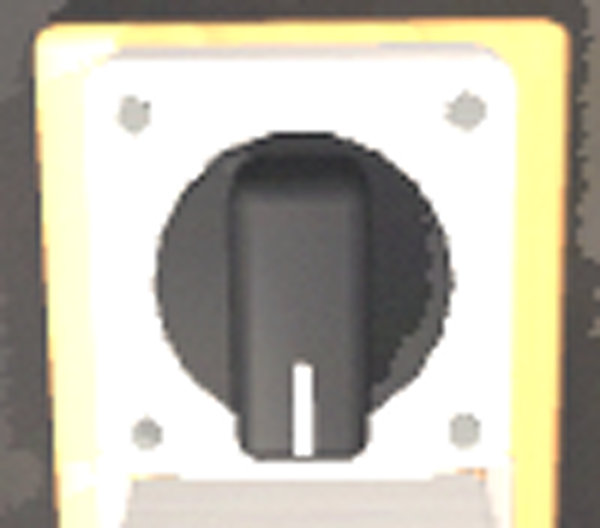

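The crop shows the knob top centred at about crop (302,311), which is image (255.3,169.8). Its sides run parallel to the image's vertical axis, and four housing screws surround it.

```bash
python3 - <<'E'
from h import *
import pickle
c=pickle.load(open('w.pkl','rb'))
q=lambda x,y,z: onz(c,205-.5+.083+x/6,118-.5+.083+y/6,z)
S=np.array([q(*p,.048) for p in [(134,113),(467,110),(147,432),(465,430)]]); print('screws',S.mean(0),np.linalg.norm(S[0]-S[1]),np.linalg.norm(S[1]-S[3]))
d=S[:2].mean(0)-S[2:].mean(0);print(np.degrees(np.arctan2(d[1],d[0])))
t,b=q(302,163,.087),q(302,458,.087);print('knob',(t+b)/2,np.linalg.norm(t-b),np.degrees(np.arctan2(*(b-t)[[1,0]])), q(302,365,.087),q(302,455,.087))
l,r=q(238,300,.087),q(366,300,.087);print((l+r)/2,np.linalg.norm(l-r))
K=[.4655,-.258]
rows([(K+[.13],194.3),(K+[.078],194.3)])
E
```

```text
screws [ 0.46686058 -0.25911244  0.048     ] 0.056138188631835784 0.056188309631243036
-75.59604904699125
knob [ 0.46721383 -0.26115867  0.087     ] 0.04621776965230766 103.42029680148946 [ 0.46534023 -0.25330649  0.087     ] [ 0.46196463 -0.23915942  0.087     ]
[ 0.4677192  -0.26327561  0.087     ] 0.019574492749784872
[ 0.   0.  -0.6] [ 0.69 -0.19 12.16]
[ 0.   0.  -0.6] [ 0.69 -0.19 17.36]
```

To row units: 17.3 cm / 50 = 0.346, 0.86 cm / 50 = 0.0172, -0.3 degrees / 229.1831 = -0.0013.

Call:
{"api": "arm_command", "payload": {
  "series": [
    [[0, 0, -0.0013], [0.0172, -0.0058, 0.1], 1],
    [[0, 0, -0.0013], [0.0172, -0.0058, 0.2], 1],
    [[0, 0, -0.0013], [0.0172, -0.0058, 0.26], 1],
    [[0, 0, -0.0013], [0.0172, -0.0058, 0.31], 1],
    [[0, 0, -0.0013], [0.0172, -0.0058, 0.346], 1],
    [[0, 0, -0.0013], [0.0172, -0.0058, 0.346], 1],
    [[0, 0, -0.0013], [0.0172, -0.0058, 0.346], 1]
  ]
}}

```text
time_s: 3.28
tcp_pos: [0.468, -0.2597, 0.0798]
tool_rot: [-2.477, 1.932, -0.002]
contact_force: [0.5, -0.3, 0.1]
opening: 0.999
gripper_force: 0.0
```

Call:
{"api": "arm_command", "payload": {
  "series": [
    [[0, 0, 0], [0, 0, 0], -1],
    [[0, 0, 0], [0, 0, 0], -1],
    [[0, 0, 0], [0, 0, 0], -1],
    [[0, 0, 0], [0, 0, 0], -1],
    [[0, 0, 0], [0, 0, 0], -1],
    [[0, 0, 0], [0, 0, 0], -1]
  ]
}}

```text
time_s: 4.03
tcp_pos: [0.4668, -0.2605, 0.0792]
tool_rot: [2.475, -1.934, -0.0]
contact_force: [-3.6, 0.1, 5.0]
opening: 0.245
gripper_force: 58.9
```

```bash
cat > st.py <<'E'
from h import *
s=manip.state()
y=R.from_rotvec(s['tool_rot']).as_matrix()[:,1]
print(s['time_s'],s['tcp_pos'].round(4),'th',np.degrees(np.arctan2(y[1],y[0])).round(2)%360,'q',s['joint_positions'].round(3),'F',s['contact_force'].round(2),'T',s['wrist_torque'].round(3),'e6',s['effort'][5].round(3),'op',round(s['opening'],3),'g',s['gripper_force'])
E
python3 st.py
```

```text
4.025 [ 0.4668 -0.2605  0.0792] th 194.0 q [-5.080e-01  3.230e-01 -4.470e-01  8.020e-01 -1.000e-03 -2.324e+00] F [-3.62  0.11  4.99] T [-0.009  0.577  0.122] e6 0.131 op 0.245 g 58.92132103443146
```

To row units: 25 degrees / 229.1831 = 0.1091.

Call:
{"api": "arm_command", "payload": {
  "series": [
    [[0, 0, 0.0436], [0, 0, 0], -1],
    [[0, 0, 0.0873], [0, 0, 0], -1],
    [[0, 0, 0.1091], [0, 0, 0], -1],
    [[0, 0, 0.1091], [0, 0, 0], -1]
  ]
}}

```text
time_s: 4.53
tcp_pos: [0.466, -0.2605, 0.0792]
tool_rot: [1.995, -2.424, -0.001]
contact_force: [-6.1, 0.0, 7.9]
opening: 0.244
gripper_force: 61.9
```

```bash
python3 st.py; python3 -c "
from h import *
cap('wrist','w3.png')"
```

```text
4.525 [ 0.466  -0.2605  0.0792] th 168.89 q [-0.509  0.322 -0.447  0.803 -0.002 -1.886] F [-6.07  0.03  7.87] T [-0.089  0.919 -0.489] e6 -0.318 op 0.244 g 61.94015979766846
```

View pics/w3.png

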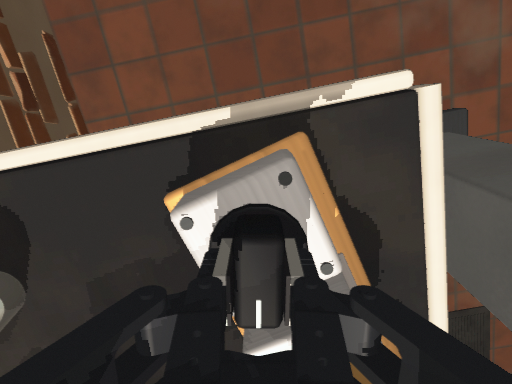

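The wrist view shows the knob turned with the fingers. Its mark at (258,310) sits straight between the pads, so the knob is loose at about 0.44 rad.

To row units: 24 degrees / 229.1831 = 0.1047.

Call:
{"api": "arm_command", "payload": {
  "series": [
    [[0, 0, 0.0175], [0, 0, 0], -1],
    [[0, 0, 0.0349], [0, 0, 0], -1],
    [[0, 0, 0.0524], [0, 0, 0], -1],
    [[0, 0, 0.0698], [0, 0, 0], -1],
    [[0, 0, 0.0873], [0, 0, 0], -1],
    [[0, 0, 0.1047], [0, 0, 0], -1]
  ]
}}

```text
time_s: 5.32
tcp_pos: [0.4654, -0.2603, 0.0792]
tool_rot: [1.446, -2.785, -0.002]
contact_force: [-7.8, 0.4, 11.1]
opening: 0.244
gripper_force: 62.2
```

```bash
python3 st.py
```

```text
5.325 [ 0.4654 -0.2603  0.0792] th 144.88 q [-0.509  0.322 -0.448  0.804 -0.002 -1.467] F [-7.76  0.43 11.07] T [0.129 1.516 0.341] e6 -0.3 op 0.244 g 62.21083045005798
```

To row units: 6 degrees / 229.1831 = 0.0262.

Call:
{"api": "arm_command", "payload": {
  "series": [
    [[0, 0, 0.0065], [0, 0, 0], -1],
    [[0, 0, 0.0131], [0, 0, 0], -1],
    [[0, 0, 0.0196], [0, 0, 0], -1],
    [[0, 0, 0.0262], [0, 0, 0], -1]
  ]
}}

```text
time_s: 5.82
tcp_pos: [0.4652, -0.2602, 0.0791]
tool_rot: [1.3, -2.856, -0.002]
contact_force: [-7.9, 1.4, 11.0]
opening: 0.245
gripper_force: 62.3
```

```bash
python3 st.py
```

```text
5.825 [ 0.4652 -0.2602  0.0791] th 138.96 q [-0.509  0.322 -0.448  0.804 -0.002 -1.363] F [-7.91  1.42 10.99] T [0.201 1.657 0.254] e6 0.063 op 0.245 g 62.28567838668823
```

To row units: 6 degrees / 229.1831 = 0.0262.

Call:
{"api": "arm_command", "payload": {
  "series": [
    [[0, 0, 0.0065], [0, 0, 0], -1],
    [[0, 0, 0.0131], [0, 0, 0], -1],
    [[0, 0, 0.0196], [0, 0, 0], -1],
    [[0, 0, 0.0262], [0, 0, 0], -1]
  ]
}}

```text
time_s: 6.32
tcp_pos: [0.4651, -0.2601, 0.0792]
tool_rot: [1.149, -2.92, -0.002]
contact_force: [-8.6, 1.7, 11.6]
opening: 0.245
gripper_force: 62.4
```

```bash
python3 st.py
```

```text
6.325 [ 0.4651 -0.2601  0.0792] th 132.97 q [-0.509  0.322 -0.448  0.804 -0.002 -1.259] F [-8.62  1.71 11.6 ] T [0.221 1.746 0.295] e6 0.085 op 0.245 g 62.37088322639465
```

To row units: -0.1 cm / 50 = -0.002, 6 degrees / 229.1831 = 0.0262.

Call:
{"api": "arm_command", "payload": {
  "series": [
    [[0, 0, 0.0065], [0.002, 0.002, -0.002], -1],
    [[0, 0, 0.0131], [0.002, 0.002, -0.002], -1],
    [[0, 0, 0.0196], [0.002, 0.002, -0.002], -1],
    [[0, 0, 0.0262], [0.002, 0.002, -0.002], -1]
  ]
}}

```text
time_s: 6.82
tcp_pos: [0.4649, -0.2599, 0.0792]
tool_rot: [0.994, -2.978, -0.002]
contact_force: [-4.9, -0.3, -1.6]
opening: 0.244
gripper_force: 60.6
```

```bash
python3 st.py
```

```text
6.825 [ 0.4649 -0.2599  0.0792] th 126.91 q [-5.090e-01  3.200e-01 -4.500e-01  8.020e-01 -1.000e-03 -1.154e+00] F [-4.89 -0.31 -1.62] T [-0.052  1.026  0.28 ] e6 0.076 op 0.244 g 60.623679757118225
```

To row units: 4.5 degrees / 229.1831 = 0.0196.

Call:
{"api": "arm_command", "payload": {
  "series": [
    [[0, 0, 0.0065], [0, 0, 0], -1],
    [[0, 0, 0.0131], [0, 0, 0], -1],
    [[0, 0, 0.0196], [0, 0, 0], -1],
    [[0, 0, 0.0262], [0, 0, 0], -1]
  ]
}}

```text
time_s: 7.32
tcp_pos: [0.4648, -0.2597, 0.0792]
tool_rot: [0.837, -3.026, -0.002]
contact_force: [-5.0, 0.9, -1.5]
opening: 0.241
gripper_force: 60.6
```

```bash
python3 st.py
```

```text
7.325 [ 0.4648 -0.2597  0.0792] th 120.92 q [-0.509  0.32  -0.45   0.803 -0.    -1.049] F [-5.02  0.9  -1.53] T [-0.052  1.128  0.348] e6 0.078 op 0.241 g 60.59208869934082
```

To row units: 1.5 degrees / 229.1831 = 0.0065.

Call:
{"api": "arm_command", "payload": {
  "series": [
    [[0, 0, 0.0065], [0, 0, 0], -1],
    [[0, 0, 0.0131], [0, 0, 0], -1],
    [[0, 0, 0.0196], [0, 0, 0], -1],
    [[0, 0, 0.0262], [0, 0, 0], -1]
  ]
}}

```text
time_s: 7.82
tcp_pos: [0.4647, -0.2596, 0.0792]
tool_rot: [0.677, -3.066, -0.002]
contact_force: [-5.8, 0.8, -0.7]
opening: 0.247
gripper_force: 60.7
```

```bash
python3 st.py
```

```text
7.825 [ 0.4647 -0.2596  0.0792] th 114.92 q [-0.509  0.32  -0.45   0.803 -0.    -0.944] F [-5.82  0.83 -0.72] T [0.088 1.182 0.239] e6 0.08 op 0.247 g 60.65324127674103
```

To row units: 0.1 cm / 50 = 0.002, 0.04 cm / 50 = 0.0008, 6 degrees / 229.1831 = 0.0262.

Call:
{"api": "arm_command", "payload": {
  "series": [
    [[0, 0, 0.0065], [0.002, 0.0008, 0], -1],
    [[0, 0, 0.0131], [0.002, 0.0008, 0], -1],
    [[0, 0, 0.0196], [0.002, 0.0008, 0], -1],
    [[0, 0, 0.0262], [0.002, 0.0008, 0], -1]
  ]
}}

```text
time_s: 8.32
tcp_pos: [0.4645, -0.2595, 0.0793]
tool_rot: [0.517, -3.099, -0.002]
contact_force: [-2.5, 3.2, -6.9]
opening: 0.243
gripper_force: 59.9
```

```bash
python3 st.py
```

```text
8.325 [ 0.4645 -0.2595  0.0793] th 108.93 q [-0.51   0.319 -0.452  0.801  0.001 -0.84 ] F [-2.5   3.19 -6.94] T [0.74  0.423 0.336] e6 0.109 op 0.243 g 59.89180862903595
```

To row units: 6 degrees / 229.1831 = 0.0262.

Call:
{"api": "arm_command", "payload": {
  "series": [
    [[0, 0, 0.0065], [0, 0, 0], -1],
    [[0, 0, 0.0131], [0, 0, 0], -1],
    [[0, 0, 0.0196], [0, 0, 0], -1],
    [[0, 0, 0.0262], [0, 0, 0], -1]
  ]
}}

```text
time_s: 8.82
tcp_pos: [0.4644, -0.2593, 0.0793]
tool_rot: [0.354, -3.121, -0.003]
contact_force: [-1.8, 5.1, -7.4]
opening: 0.242
gripper_force: 59.8
```

```bash
python3 st.py
```

```text
8.825 [ 0.4644 -0.2593  0.0793] th 102.94 q [-0.51   0.319 -0.452  0.801  0.001 -0.736] F [-1.82  5.08 -7.42] T [1.029 0.446 0.427] e6 0.192 op 0.242 g 59.844154715538025
```

To row units: 3 degrees / 229.1831 = 0.0131.

Call:
{"api": "arm_command", "payload": {
  "series": [
    [[0, 0, 0.0065], [0, 0, 0], -1],
    [[0, 0, 0.0131], [0, 0, 0], -1]
  ]
}}

```text
time_s: 9.07
tcp_pos: [0.4644, -0.2592, 0.0793]
tool_rot: [0.272, -3.129, -0.003]
contact_force: [-1.8, 5.9, -7.3]
opening: 0.243
gripper_force: 59.9
```

```bash
python3 st.py;  python3 -c "
from h import *
c=cap('top'); cv2.imwrite('pics/t2.png',cv2.resize(c['frame'][195:275,250:370],None,fx=6,fy=6,interpolation=cv2.INTER_CUBIC))"; python3 st.py
```

```text
9.075 [ 0.4644 -0.2592  0.0793] th 99.95 q [-0.51   0.319 -0.452  0.801  0.001 -0.684] F [-1.81  5.94 -7.29] T [1.034 0.492 0.424] e6 0.233 op 0.243 g 59.89582300186157
9.125 [ 0.4644 -0.2592  0.0793] th 99.9 q [-0.51   0.319 -0.452  0.801  0.001 -0.683] F [-2.91  5.26 -8.79] T [1.017 0.478 0.384] e6 0.406 op 0.246 g 59.808635115623474
```

View pics/t2.png

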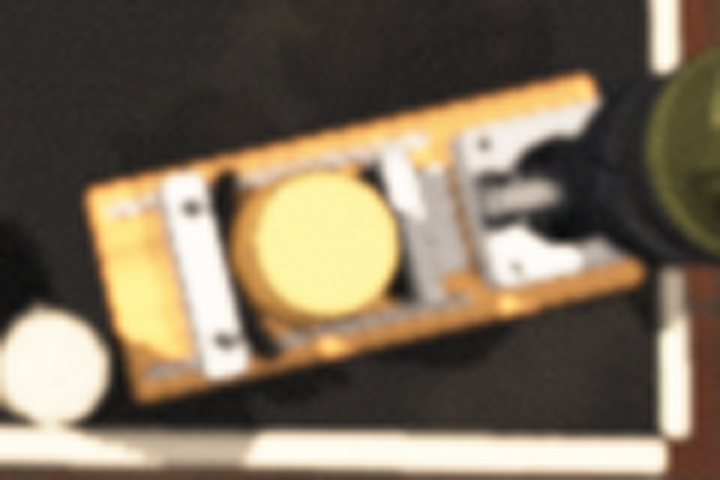

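The image shows the jar between the pad and the V stop. The j6 effort has risen 0.083 per 6° and then 0.041 per 3°, which is the slope expected for pinching and puts the squeeze at about 11 N. One more small step should do.

To row units: 2.5 degrees / 229.1831 = 0.0109.

Call:
{"api": "arm_command", "payload": {
  "series": [
    [[0, 0, 0.0055], [0, 0, 0], -1],
    [[0, 0, 0.0109], [0, 0, 0], -1]
  ]
}}

```text
time_s: 9.38
tcp_pos: [0.4644, -0.2592, 0.0793]
tool_rot: [0.205, -3.134, -0.003]
contact_force: [-2.1, 6.0, -7.2]
opening: 0.242
gripper_force: 59.9
```

```bash
python3 st.py
```

```text
9.375 [ 0.4644 -0.2592  0.0793] th 97.47 q [-0.51   0.319 -0.452  0.802  0.002 -0.64 ] F [-2.07  6.   -7.18] T [1.125 0.459 0.468] e6 0.302 op 0.242 g 59.93497610092163
```

To row units: 2.5 degrees / 229.1831 = 0.0109.

Call:
{"api": "arm_command", "payload": {
  "series": [
    [[0, 0, 0.0109], [0, 0, 0], 0.0],
    [[0, 0, 0.0109], [0, 0, 0], 0.0],
    [[0, 0, 0.0109], [0, 0, 0], 0.0],
    [[0, 0, 0.0109], [0, 0, 0], 0.0]
  ]
}}

```text
time_s: 9.88
tcp_pos: [0.4653, -0.2607, 0.0802]
tool_rot: [-0.137, 3.137, -0.001]
contact_force: [-0.4, 0.7, -0.3]
opening: 0.501
gripper_force: 0.0
```

```bash
python3 st.py
```

```text
9.875 [ 0.4653 -0.2607  0.0802] th 95.01 q [-0.511  0.318 -0.451  0.801 -0.    -0.598] F [-0.4   0.7  -0.31] T [ 0.032 -0.019 -0.019] e6 -0.001 op 0.501 g 0.0
```

I added a stray 2.5° turn while the fingers were opening. At worst that adds about 3 N, which is still in range. Now I'll lift clear.

To row units: -15 cm / 50 = -0.3, -13 cm / 50 = -0.26.

Call:
{"api": "arm_command", "payload": {
  "series": [
    [[0, 0, 0], [0, 0, -0.04], 0],
    [[0, 0, 0], [0, 0, -0.1], 0],
    [[0, 0, 0], [0, 0, -0.18], 0],
    [[0, 0, 0], [0, 0, -0.26], 0],
    [[0, 0, 0], [0, 0, -0.3], 0],
    [[0, 0, 0], [0, 0, -0.3], 0],
    [[0, 0, 0], [0, 0, -0.3], 0],
    [[0, 0, 0], [0, 0, -0.3], 0]
  ]
}}

```text
time_s: 10.88
tcp_pos: [0.464, -0.2598, 0.2283]
tool_rot: [0.137, -3.137, -0.002]
contact_force: [0.0, -0.7, 0.4]
opening: 0.498
gripper_force: 0.0
```

```bash
python3 st.py; python3 -c "
from h import *
cap('wrist','w4.png')"
```

```text
10.875 [ 0.464  -0.2598  0.2283] th 95.01 q [-0.51   0.197 -0.245  1.131 -0.    -0.598] F [ 0.05 -0.67  0.42] T [ 0.021  0.04  -0.003] e6 -0.0 op 0.498 g 0.0
```

View pics/w4.png

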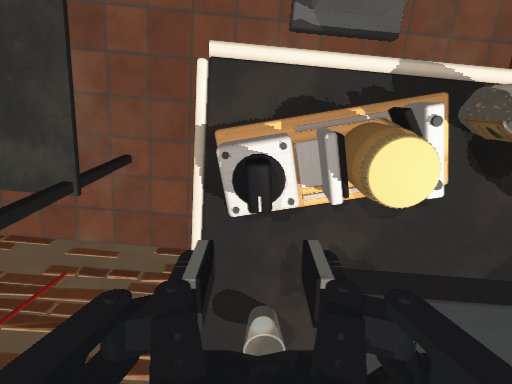

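The wrist view shows the knob at (260,185), turned about 98°. The jaw at (333,165) presses the jar at (400,170) against the stop at (437,145). The jar is upright and the gripper is clear, so I'm handing in the job.

```bash
python3 -c "
from h import *
print(workorder.finish_job())"
```

```text
the job is handed in; nothing more can be done
None
```

I broke the knob loose and wound it about 98° clockwise until the jar was pinched against the back stop, at an estimated 10–18 N from the torque rise. I then released the knob, lifted the gripper clear and handed the job in; no verdict was returned.

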